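Lock the swing clamp with the T-handle wrench

TASK

Lift the orange T-handle wrench up and off its forked hook, and set its square socket fully down over the square brass head of the blue clamping fixture. With the wrench, turn the head clockwise (seen from above) until the red clamp strap lies over the aluminium block and comes to its stop, then let go and leave the wrench standing upright on the head. Never push the fixture or its strap with the gripper itself, and do not shift the can, the organiser or the hammer.

Things in the scene. Friction and masses are not known exactly. Their poses are not given: they have to be found in the camera images.
- wrench_handle (a point): Centre of the orange handle bar of the loose, upright T-handle wrench (0.3 to 0.55 kg). Bar: 22 mm thick along x, 130 mm long along y, 24 mm high; z points up. A 14 mm stem runs down from mid-bar to a square steel socket, 30.6 mm outside and 42 mm high, whose mouth is 142 mm below this point. The wrench is symmetric about its axis.
- wrench_socket (a point): Centre of the open mouth (underside) of the wrench's square socket, same axes as wrench_handle. The opening is 20.6 mm square and 33 mm deep, its walls 5 mm thick, its sides parallel to the wrench's x and y.
- hook_rest (a point): Fixed grey forked hook: point midway between its prongs at their top, where the bar rests (bar centre 12 mm above, within 13 mm sideways, its x within 4 degrees of this x). x runs from the open end back to the post (85 to 107 mm behind, 8 mm higher). Prongs 10 mm thick, along x, 34 mm either side, stem between them; at x -24 to -40 mm they turn up 21 mm. Lift the bar over that, then out to -x.
- spindle_seat (a point): On the spindle's axis at the top of its 40 mm round collar, 66 mm above the table, where the seated socket's mouth rests. From here a brass head 18 mm square rises 21 mm, then an 8 mm lead-in cone. The frame turns with the spindle: z up, x along the red strap, flats parallel to x and y. The wrench fits in any of the four square positions.
- spindle (a joint): Angle of the spindle and its red strap (28 mm wide, reaching 92 mm from the axis, 50 to 61 mm above the table); grows clockwise seen from above. Starts at 0 to 0.3 rad, strap off the block; 1.3 rad is the hard stop, strap across the block. Turns stiffly (about 0.1 N m) and stays where left. The socket has about 0.15 rad of slack on the head either way.
- fixture: Fixed blue clamping fixture, base 20 mm high; origin on the table under the spindle axis. The base reaches 50 mm to -y, 120 mm to +y and 85 mm either way in x. The aluminium block (110 x 60 mm, top 47 mm above the table) is centred 82 mm to +y. The highest point is the tip of the head, 95 mm above the table.
- can: Bystander: drink can with an orange band, 66 mm across, 122 mm tall, standing; origin at the centre of its underside.
- organiser: Bystander: blue parts organiser, 120 x 180 x 37 mm, lying flat; origin at the centre of its underside.
- hammer: Bystander: hammer with yellow handle, lying flat on the table.
Not all that is in view belongs to the job. What is shaped like the part that bears wrench_handle but pink or turquoise is not meant.

How it is judged:
By the outcome, as a careful person would: the job done as asked, in the order asked, and still so for the second after the job is handed in, with the robot touching nothing.
It also fails if it takes over 58 s, if anything falls off the work surface, if the arm or the gripper's body presses on something with over 40 N, if the wrist force passes 120 N, or if a joint passes its speed limit or range.

ROBOT

A 7-joint arm with a two-finger parallel gripper is mounted at the origin on the work surface. World frame = base frame: x ahead of the robot, y to its left, z up, the work surface at z = 0. Lengths are in mm, angles in degrees, forces in N, time in s.
With the tool pointing down it reaches from about 425 to 875 mm from the base axis. Payload 9.9 kg.
Tool frame: the origin (TCP) lies at the very end of the fingers, on their centre line; the grasp point (between the pads) lies 19 mm behind it; z points along the fingers, y is the line along which they close (so a half turn about z gives the same grasp; the last joint's range is limited). The gripper opens to 85 mm and grips with 20 to 120 N. Pads are 22 mm wide; open, the fingers measure 114 mm over their backs; the gripper's body (76 mm by 85 mm) begins 54 mm behind the grasp point. The pads swing forward as they close: fully open they stand 13 mm farther back than shut.
Start: joints at [62.578, 32.985, 1.427, 82.34, -0.859, 64.687, -3.237], TCP at [259.625, -623.076, 231.289] pointing down, gripper open.
Joint ranges: [-157.87, 157.87], [-19.46, 123.44], [-87.15, 90], [11.01, 140.99], [-62.26, 242.26], [9.8, 113.94], [-161.44, 161.44]. Speed limits (degrees/s): [127.2, 127.2, 172.46, 172.46, 180, 180, 180].

INTERFACE

Orientations are given as a 3x3 rotation matrix whose columns are the frame's x, y, z axes.
In Python, from plant import arm, effector, planner, sensors, cams, ticket gives the robot as it stands. Calls block until the motion is done:
- arm.movep(position, orientation): joint-space move of the TCP to a pose.
- arm.servo_line(position, ori=None, feed=150, max_force=None): straight line of the TCP; ori=None keeps the orientation; feed is the mean speed in mm/s. With max_force (N) it stops when the force on the tool has changed by that much, and returns True; else False.
- arm.move_joints(angles): joint-space move.
- effector.command_gripper(opening): finger opening in mm; the grip force is fixed at half the most; returns when the fingers have stopped.
- arm.pause(seconds).
- planner.solve_ik(position, orientation): joint angles nearest the present ones, or None.
- sensors.get_state(): the state.
- cams.camera(name): name is "scene" or "top" or "wrist"; returns a dict with "pixels" (384x512x3 uint8, red, green, blue), "fx", "fy", "cx", "cy" (pixels), "pose" (4x4, takes a point from camera to world coordinates). Camera axes: x right, y up, looking along -z (the intrinsics and any distortion apply to the point x, -y, -z); pixel columns grow to the right and rows downward; lengths in mm; the calibration is good to about 2 mm. A picture is of the moment at which its call begins. There is no depth.
A pose or a line that the arm cannot do raises arm.PlanningError and nothing moves.
- ticket.close_job(): hands the job in; it is judged then, once.
The state is a dict: "time": time; "q": joint angles; "qd": joint speeds; "joint_efforts": joint torques, N m; "eef_pos": TCP position; "orientation": TCP orientation; "ft_force": force on the tool from outside, world axes, zero at the start; "torque": the same for the moment, N m; "width": finger opening in mm; "grasp_force": force on a finger pad.
Only numpy, scipy, OpenCV 4.12 (cv2) and the standard library are available. Lean on these libraries where they do the work, as an engineer would, in place of code of your own. Each camera call takes 0.05 s, during which the arm holds its last target. There are 200 camera calls.

## Working session

There is one attempt and no reset: what is moved stays moved. The work goes in short steps, each a Python script; the robot and the scene stay as the last script left them, time stands still between calls to the robot, and variables do not carry over. Pictures are saved under pics/ and viewed, at most 10 in all, crops included, and the job is handed in when it is done.

```bash
mkdir -p pics; ls; python3 - <<'E'
from plant import *
import cv2,numpy as np
for n in("scene","top"):
    c=cams.camera(n); cv2.imwrite(f"pics/{n}0.png",c["pixels"][:,:,::-1])
    print(n,{k:(np.round(v,3).tolist() if k=="pose" else v) for k,v in c.items() if k!="pixels"})
s=sensors.get_state();print(s)
E
```

```text
pics
scene {'fx': 465.2106550514793, 'fy': 465.2106550514793, 'cx': 259.8560073721273, 'cy': 191.85402424263674, 'pose': [[0.116, -0.803, 0.584, 1476.634], [0.993, 0.089, -0.074, -134.096], [0.007, 0.589, 0.808, 1361.14], [0.0, 0.0, 0.0, 1.0]]}
top {'fx': 358.8417058212566, 'fy': 358.8417058212566, 'cx': 258.9314592657704, 'cy': 192.1379308610154, 'pose': [[0.023, 0.997, -0.073, 475.248], [-1.0, 0.022, -0.005, -23.124], [-0.003, 0.073, 0.997, 1602.769], [0.0, 0.0, 0.0, 1.0]]}
{'time': 0.1, 'q': array([62.5784215 , 33.02818889,  1.42179776, 82.38160988, -0.86007811,
       64.68714688, -3.23584077]), 'qd': array([ 0.07076271, -0.13011426,  0.01333577, -0.15024855,  0.03498114,
       -0.06390445,  0.02469706]), 'joint_efforts': array([ 4.10980429e-03, -7.67309046e+01,  2.25684352e+00, -2.86605692e+01,
        1.57398573e-02,  8.69718060e-03, -2.67444767e-05]), 'eef_pos': array([ 259.48768864, -622.6840945 ,  230.52417011]), 'orientation': array([[ 9.23044462e-01,  3.84692773e-01, -6.25655240e-04],
       [ 3.84693278e-01, -9.23043443e-01,  1.37242437e-03],
       [-4.95452315e-05, -1.50749408e-03, -9.99998863e-01]]), 'ft_force': array([ 0.55810902, -0.01194977,  0.33497893]), 'torque': array([-0.09245721,  0.0144188 , -0.0240347 ]), 'grasp_force': 0.0, 'width': 85.56601602318496}
```

View pics/scene0.png

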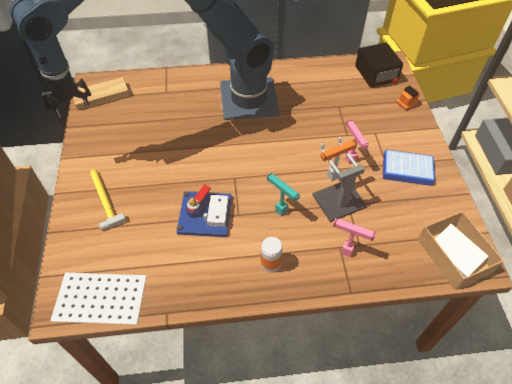

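View pics/top0.png

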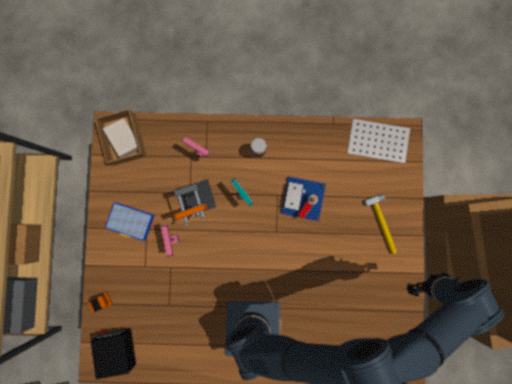

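The scene view shows the orange bar at (338,150) on the grey hook, with pink decoys at (357,135) and (353,230), a turquoise one at (283,187), and the fixture at (205,213) with its red strap at (203,193). In the top view the bar is at (189,213), the brass head at about (312,200), and the strap points down-left.

```bash
cat > h.py <<'E'
from plant import *
import cv2,numpy as np
def ray(c,u,v):
    d=c["pose"][:3,:3]@np.array([(u-c["cx"])/c["fx"],-(v-c["cy"])/c["fy"],-1.0])
    return c["pose"][:3,3],d/np.linalg.norm(d)
def onz(c,u,v,z):
    o,d=ray(c,u,v); return o+d*(z-o[2])/d[2]
def tri(l):
    A=np.zeros((3,3));b=np.zeros(3)
    for o,d in l: P=np.eye(3)-np.outer(d,d);A+=P;b+=P@o
    x=np.linalg.solve(A,b); return x,[np.linalg.norm(np.cross(x-o,d)) for o,d in l]
def proj(c,p):
    q=c["pose"][:3,:3].T@(np.asarray(p,float)-c["pose"][:3,3])
    return np.array([c["cx"]-c["fx"]*q[0]/q[2],c["cy"]+c["fy"]*q[1]/q[2]])
def mask(c,lo,hi):
    return cv2.inRange(cv2.cvtColor(c["pixels"],cv2.COLOR_RGB2HSV),np.array(lo),np.array(hi))
def blobs(m,amin=25):
    n,L,st,ce=cv2.connectedComponentsWithStats(m)
    out=[]
    for i in range(1,n):
        if st[i,4]>=amin:
            r=cv2.minAreaRect(np.argwhere(L==i)[:,::-1].astype(np.float32))
            out.append((st[i,4],ce[i].round(1).tolist(),np.round(cv2.boxPoints(r),1).tolist()))
    return sorted(out,key=lambda t:-t[0])
OR=((8,180,130),(16,255,255)); RED=[((0,190,120),(5,255,255)),((176,190,120),(179,255,255))]
BLUE=((108,150,50),(125,255,255))
def down(a):  # tool pointing down, tool y (closing) along angle a deg in world
    a=np.radians(a); y=np.array([np.cos(a),np.sin(a),0]); z=np.array([0,0,-1.]); return np.c_[np.cross(y,z),y,z]
E
python3 - <<'E'
from h import *
for n in("scene","top"):
    c=cams.camera(n)
    print(n)
    for nm,m in(("or",mask(c,*OR)),("red",mask(c,*RED[0])|mask(c,*RED[1])),("blue",mask(c,*BLUE))):
        for b in blobs(m)[:4]:print(nm,b)
E
```

```text
scene
or (np.int32(242), [337.8, 150.1], [[319.70001220703125, 153.8000030517578], [353.70001220703125, 139.89999389648438], [356.5, 146.60000610351562], [322.3999938964844, 160.5]])
or (np.int32(231), [407.0, 100.2], [[396.3999938964844, 108.30000305175781], [397.79998779296875, 90.4000015258789], [418.20001220703125, 92.0], [416.8999938964844, 109.9000015258789]])
or (np.int32(122), [269.5, 263.5], [[259.79998779296875, 267.20001220703125], [261.0, 256.0], [280.0, 258.0], [278.79998779296875, 269.20001220703125]])
red (np.int32(61), [202.3, 192.2], [[195.3000030517578, 197.1999969482422], [204.8000030517578, 184.60000610351562], [209.3000030517578, 188.0], [199.8000030517578, 200.60000610351562]])
blue (np.int32(27), [384.9, 164.6], [[383.1000061035156, 153.10000610351562], [385.0, 153.0], [386.0, 173.0], [384.1000061035156, 173.10000610351562]])
top
or (np.int32(173), [189.2, 211.5], [[173.5, 214.10000610351562], [203.8000030517578, 202.6999969482422], [205.89999389648438, 208.3000030517578], [175.60000610351562, 219.60000610351562]])
or (np.int32(102), [104.3, 301.2], [[96.4000015258789, 296.79998779296875], [106.0, 292.0], [112.0, 304.0], [102.4000015258789, 308.79998779296875]])
or (np.int32(27), [90.6, 307.5], [[87.4000015258789, 303.29998779296875], [89.69999694824219, 302.29998779296875], [93.69999694824219, 311.70001220703125], [91.4000015258789, 312.70001220703125]])
red (np.int32(88), [304.5, 209.9], [[297.79998779296875, 214.8000030517578], [306.5, 201.6999969482422], [311.20001220703125, 204.8000030517578], [302.3999938964844, 217.89999389648438]])
blue (np.int32(284), [310.8, 194.4], [[286.8999938964844, 179.1999969482422], [309.70001220703125, 165.39999389648438], [334.5, 206.1999969482422], [311.70001220703125, 220.0]])
blue (np.int32(46), [147.8, 227.2], [[142.6999969482422, 238.89999389648438], [151.10000610351562, 214.6999969482422], [152.89999389648438, 215.3000030517578], [144.5, 239.5]])
```

```bash
python3 - <<'E'
from h import *
s=cams.camera("scene");t=cams.camera("top")
p,r=tri([ray(s,337.9,150.1),ray(t,189.4,211.2)]);print("bar",p,r)
for a,b in(((318.5+2.5,157.2),(174.5,217)),((355.2,143.3),(205,205.5))):
    print("end",tri([ray(s,*a),ray(t,*b)]))
print("head",onz(t,313,199,90),onz(s,193,207,75),"strap",onz(t,304.5,209.9,61),onz(s,202.3,192.2,61))
for p in("scene","top"):
    c=cams.camera(p)["pixels"]
    q=c[165:245,160:260] if p=="scene" else c[160:240,265:365]
    cv2.imwrite(f"pics/f_{p}.png",cv2.resize(q[:,:,::-1],None,fx=5,fy=5,interpolation=cv2.INTER_CUBIC))
w=cams.camera("wrist");st=sensors.get_state()
T=np.eye(4);T[:3,:3]=st["orientation"];T[:3,3]=st["eef_pos"]
print((np.linalg.inv(T)@w["pose"]).round(3),w["fx"],w["cx"],w["cy"])
E
```

```text
bar [496.66994029 251.20344756 200.34493471] [np.float64(2.3613559944002667), np.float64(2.3613559944002893)]
end (array([470.36721307, 262.41700309, 149.45605445]), [np.float64(59.0239359069195), np.float64(59.0239359069196)])
end (array([531.18196441, 232.40548241, 273.77729032]), [np.float64(51.34609263313821), np.float64(51.34609263313817)])
head [ 561.98025974 -244.41362898   90.        ] [ 584.77439502 -245.12001565   75.        ] strap [ 515.99077227 -212.76395752   61.        ] [ 516.72504726 -212.49759905   61.        ]
[[ 1.00000e-03  9.47000e-01  3.21000e-01  8.34460e+01]
 [ 1.00000e+00 -0.00000e+00 -2.00000e-03 -4.10000e-01]
 [-2.00000e-03  3.21000e-01 -9.47000e-01 -1.42934e+02]
 [ 0.00000e+00  0.00000e+00  0.00000e+00  1.00000e+00]] 271.15706236815976 253.51547546353618 192.22297927244904
```

```bash
python3 - <<'E'
from h import *
s=cams.camera("scene");t=cams.camera("top")
a=tri([ray(s,355.2,143.3),ray(t,174.5,217)]);b=tri([ray(s,321,157.2),ray(t,205,205.5)]);print(a,b)
d=a[0]-b[0];print("bar y dir",np.degrees(np.arctan2(d[1],d[0])),np.linalg.norm(d))
for p,a in (((565,-245,240),0),((565,-245,240),180),((565,-245,240),90),((565,-245,190),-90),((497,251,300),21),((497,251,300),201)):
    print(p,a,np.round(planner.solve_ik(np.array(p,float),down(a)),0))
arm.movep(np.array([565.,-285,250]),down(0))
w=cams.camera("wrist");cv2.imwrite("pics/w1.png",w["pixels"][:,:,::-1]);np.save("w1.npy",w,allow_pickle=True)
st=sensors.get_state();print(st["time"],st["eef_pos"],w["pose"].round(2).tolist())
E
```

```text
(array([473.27608066, 311.95224418, 200.10502446]), [np.float64(0.9732850870709696), np.float64(0.9732850870708432)]) (array([520.25009634, 190.47795592, 199.60745669]), [np.float64(3.0179478201911767), np.float64(3.0179478201911394)])
bar y dir 111.14144866236875 130.2413468523161
(565, -245, 240) 0 [ 31.  28. -18.  91.  10.  63.  10.]
(565, -245, 240) 180 [   2.   30.   28.   92.  -15.   62. -146.]
(565, -245, 240) 90 [ 44.  31. -41.  90.  22.  67.  89.]
(565, -245, 190) -90 [ 17.  30.   4.  95.  -2.  55. -69.]
(497, 251, 300) 21 [  5.  27. -56.  93.  23.  72. -34.]
(497, 251, 300) 201 [ 12.  34. -74.  93.  33.  79. 135.]
2.2667 [ 564.10480589 -286.9395182   249.83489836] [[1.0, 0.0, 0.0, 565.39], [-0.0, 0.95, 0.32, -203.74], [-0.0, -0.32, 0.95, 392.71], [0.0, 0.0, 0.0, 1.0]]
```

View pics/w1.png

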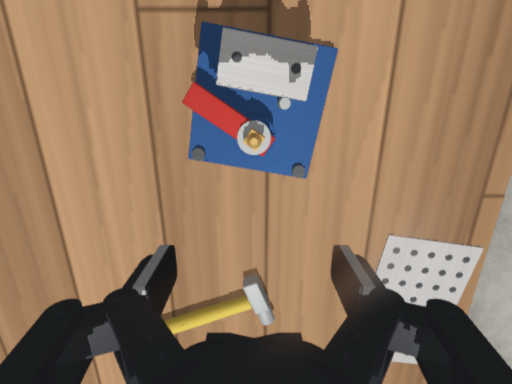

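The wrist view shows the collar ring centred near (254,137) with the brass head on it. The red strap runs up-left to (190,93), and the aluminium block is at (267,65).

```bash
python3 - <<'E'
from h import *
w=np.load("w1.npy",allow_pickle=True).item()
px=w["pixels"];hsv=cv2.cvtColor(px,cv2.COLOR_RGB2HSV)
m=cv2.inRange(hsv,(0,0,120),(179,70,255))
roi=np.zeros_like(m);cv2.circle(roi,(254,137),24,255,-1)
b=cv2.inRange(hsv,(12,90,60),(28,255,255))&roi
ys,xs=np.nonzero(b);print("brass",len(xs),xs.min(),xs.max(),ys.min(),ys.max(),xs.mean(),ys.mean(),onz(w,xs.mean(),ys.mean(),85))
c=(m|b)&roi
pts=max(cv2.findContours(c,0,1)[0],key=cv2.contourArea);e=cv2.fitEllipse(cv2.convexHull(pts));print("collar",e,onz(w,*e[0],66))
o=onz(w,*e[0],66);print("diam",np.linalg.norm(onz(w,e[0][0]+e[1][0]/2,e[0][1],66)-o)*2,np.linalg.norm(onz(w,e[0][0]+e[1][1]/2,e[0][1],66)-o)*2)
r=mask(w,*RED[0])|mask(w,*RED[1])
cs=max(cv2.findContours(r,0,1)[0],key=cv2.contourArea)
bx=cv2.boxPoints(cv2.minAreaRect(cs));print("strap",[onz(w,*q,61).round(1).tolist() for q in bx])
vx=cv2.fitLine(np.array([onz(w,*q,61)[:2] for q in np.argwhere(r)[:,::-1]],np.float32),cv2.DIST_L2,0,.01,.01).ravel();print("strapdir",np.degrees(np.arctan2(vx[1],vx[0])))
bl=mask(w,*BLUE);cs=np.vstack([q for q in cv2.findContours(bl[:190],0,1)[0] if cv2.contourArea(q)>50]);R=cv2.minAreaRect(cs);print("base",[onz(w,*q,20).round(1).tolist() for q in cv2.boxPoints(R)])
cv2.imwrite("pics/w1c.png",cv2.resize(px[10:190,175:345,::-1],None,fx=3.3,fy=3.3,interpolation=cv2.INTER_CUBIC))
E
```

```text
brass 268 244 264 128 150 253.57462686567163 138.9402985074627 [ 565.0380197  -245.25998791   85.        ]
collar ((253.512451171875, 137.09912109375), (33.57007598876953, 34.67951583862305), 13.835034370422363) [ 564.94791218 -245.65330321   66.        ]
diam 39.95939885908111 41.27991289870983Traceback (most recent call last):
  File "<stdin>", line 12, in <module>
ValueError: max() iterable argument is empty
```

```bash
python3 - <<'E'
from h import *
w=np.load("w1.npy",allow_pickle=True).item()
px=w["pixels"];print(px[110,212],px[100,200])
p=px.astype(int);r=((p[:,:,0]>120)&(p[:,:,1]<70)&(p[:,:,2]<70)).astype(np.uint8)*255
r[180:]=0
P=np.argwhere(r)[:,::-1]; far=P[np.hypot(P[:,0]-254,P[:,1]-137)>22]
W=np.array([onz(w,*q,61)[:2] for q in far],np.float32)
vx=cv2.fitLine(W,cv2.DIST_L2,0,.01,.01).ravel();print(len(W),"strapdir",np.degrees(np.arctan2(vx[1],vx[0])),W.mean(0),np.degrees(np.arctan2(*(W.mean(0)-[565,-245.5])[::-1])),np.hypot(*(W-[565,-245.5]).T).max())
print([np.round(q,1) for q in cv2.boxPoints(cv2.minAreaRect(W))])
h=cv2.cvtColor(px,cv2.COLOR_RGB2HSV);print(h[150,220],h[120,310])
bl=cv2.inRange(h,(105,150,40),(125,255,255));bl[190:]=0
cs=np.vstack([q for q in cv2.findContours(bl,0,1)[0] if cv2.contourArea(q)>50])
W=np.array([onz(w,*q[0],20)[:2] for q in cs],np.float32);R=cv2.minAreaRect(W);print("base",R,cv2.boxPoints(R).round(1).tolist())
E
```

```text
[196  62  56] [195  62  56]
1372 strapdir -33.921318 [ 516.70874 -212.90408] 145.98120720301193 91.9230335470916
[array([ 481.9, -205.7], dtype=float32), array([ 539.2, -244.4], dtype=float32), array([ 554.1, -222.3], dtype=float32), array([ 496.9, -183.6], dtype=float32)]
[108 160 150] [108 159 151]
base ((571.1701049804688, -211.45266723632812), (165.70225524902344, 166.31243896484375), 80.09893798828125) [[475.0, -278.79998779296875], [638.7999877929688, -307.3999938964844], [667.2999877929688, -144.10000610351562], [503.5, -115.5]]
```

```bash
python3 - <<'E'
from h import *
R=down(21.1);p=np.array([496.7,251.2,340.])-40*R[:,0]
arm.movep(p,R);arm.pause(.2)
w=cams.camera("wrist");cv2.imwrite("pics/w2.png",w["pixels"][:,:,::-1]);np.save("w2.npy",w,allow_pickle=True)
st=sensors.get_state();print(st["time"],st["eef_pos"],p)
bs=blobs(mask(w,(6,150,80),(17,255,255)),300)
print(proj(w,[496.7,251.2,212]))
for b in bs[:3]:
    W=np.array([onz(w,*q,212)[:2] for q in b[2]]);print(b[0],b[1],W.round(1).tolist(),onz(w,*b[1],212))
E
```

```text
4.3667 [511.4001987  213.23575578 339.80027476] [511.09987232 213.88185861 340.        ]
[252.4584773 144.6090197]
2299 [254.6, 135.6] [[468.1, 301.2], [487.2, 308.6], [530.6, 200.1], [508.7, 191.6]] [495.50295655 260.21166384 212.        ]
361 [331.5, 302.6] [[635.1, 111.0], [648.9, 127.2], [679.1, 97.4], [665.1, 80.4]] [655.81382686 106.16468949 212.        ]
```

View pics/w2.png

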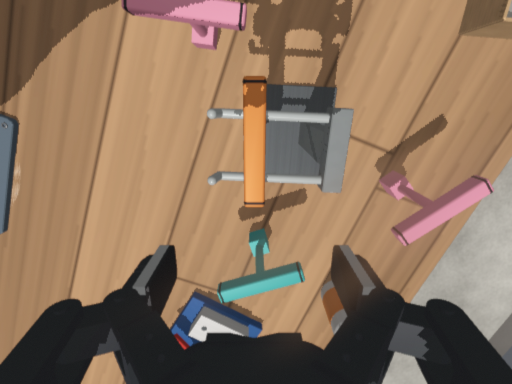

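The wrist view shows the orange bar from (255,76) to (255,206) across both prongs. The upturned prong tips are on the left at (212,114) and (212,180), so the open end faces -x of the hook, with the post at (338,150) on the right.

```bash
python3 - <<'E'
from h import *
w=np.load("w2.npy",allow_pickle=True).item()
px=w["pixels"]
print([px[r,254].tolist() for r in (73,75,76,77,78,79,81,83,200,203,204,205,206,207,208)])
print("cols",[px[140,c].tolist() for c in (241,242,243,244,246,262,264,265,266,267,268)])
a=onz(w,254.5,76.5,212);b=onz(w,254.5,206.5,212);print("ends",a,b,np.linalg.norm(a-b),(a+b)/2)
m=mask(w,(6,150,80),(17,255,255));m[:, :230]=0;m[:,280:]=0;m[220:]=0
W=np.array([onz(w,*q,212)[:2] for q in np.argwhere(m)[:,::-1]],np.float32);R=cv2.minAreaRect(W);print(R,W.mean(0))
v=cv2.fitLine(W,cv2.DIST_L2,0,.01,.01).ravel();print(np.degrees(np.arctan2(v[1],v[0])))
h1,h2=onz(w,275,116,188),onz(w,275,179,188);print("prongs",h1,h2,np.linalg.norm(h1-h2),(h1+h2)/2)
E
```

```text
[[197, 157, 118], [183, 142, 103], [141, 88, 50], [138, 80, 39], [139, 82, 41], [122, 71, 38], [34, 30, 29], [123, 72, 38], [236, 166, 98], [93, 71, 61], [151, 101, 70], [209, 142, 84], [209, 139, 79], [145, 97, 61], [109, 81, 58]]
cols [[186, 148, 110], [185, 146, 109], [177, 132, 94], [210, 136, 74], [234, 162, 93], [226, 150, 81], [192, 117, 60], [131, 96, 75], [109, 109, 108], [107, 110, 112], [105, 108, 110]]
ends [476.07519579 310.2451363  212.        ] [522.45002118 190.16092343 212.        ] 128.72778492797306 [499.26260848 250.20302987 212.        ]
((498.7628479003906, 249.9308624267578), (21.46865463256836, 129.7335205078125), 21.07293701171875) [495.69138 259.78064]
-67.45092
prongs [509.26047216 284.07408124 188.        ] [535.51705063 220.70805907 188.        ] 68.5905290735617 [522.38876139 252.39107016 188.        ]
```

```bash
python3 - <<'E'
from h import *
R=down(21.1);B=np.array([498.8,250.0,0])
z=lambda h:np.array([B[0],B[1],h])
arm.movep(z(250),R)
arm.servo_line(z(205),R,feed=100); print(arm.servo_line(z(182),R,feed=50,max_force=12))
effector.command_gripper(15)
s=sensors.get_state();print(s["time"],s["eef_pos"],s["width"],s["grasp_force"],s["ft_force"],s["torque"])
arm.servo_line(z(229),R,feed=60)
s=sensors.get_state();print(s["width"],s["ft_force"],s["torque"])
o=z(229)-75*R[:,1];arm.servo_line(o,R,feed=100)
o[2]=340;arm.servo_line(o,R,feed=150)
w=cams.camera("wrist");cv2.imwrite("pics/w3.png",w["pixels"][:,:,::-1]);np.save("w3.npy",w,allow_pickle=True)
t=cams.camera("scene");cv2.imwrite("pics/s3.png",t["pixels"][:,:,::-1])
s=sensors.get_state();print(s["time"],s["eef_pos"],s["width"],s["ft_force"],s["torque"])
for p in((565,-245.5,330),(565,-245.5,190)):
  for a in(56,0,-25):print(a,np.round(planner.solve_ik(np.array(p,float),down(a)),0))
E
```

```text
False
6.65 [498.90524816 250.05625366 182.24307938] 21.11370954408172 58.81478548049927 [-0.47844349 -0.27519167  3.33711364] [-0.06225718  0.07550314  0.00537014]
21.39326270313734 [-0.42555261  0.14440507 -3.914428  ] [-0.00673432 -0.0144224   0.00239408]
9.475 [428.46372059 222.6405208  338.95591102] 21.310609255885275 [-0.69422769  0.84486017 -4.12373316] [ 0.0202047   0.03195733 -0.00541446]
56 [ 36.  26. -27.  82.  12.  75.  64.]
0 [ 35.  25. -26.  82.  11.  75.   9.]
-25 [ 33.  25. -23.  82.  10.  75. -15.]
56 [ 36.  32. -27.  94.  16.  58.  60.]
0 [ 34.  31. -24.  94.  15.  57.   5.]
-25 [ 32.  31. -20.  94.  12.  57. -17.]
```

View pics/w3.png

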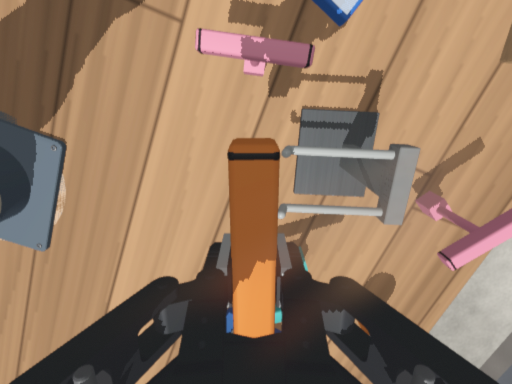

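The picture shows the bar held squarely in the fingers, with its far end at about (254,139), its near end at about (253,336), and the hook empty behind it.

```bash
python3 - <<'E'
from h import *
w=np.load("w3.npy",allow_pickle=True).item()
# camera pose -> tool coordinates
R=down(21.1);t=np.array([428.46,222.64,338.96])
for (u,v) in((254,137.5),(254,139),(253,336),(253,337)):
    q=onz(w,u,v,339+30);print(u,v,(R.T@(q-t)).round(1))
# transit
P=np.array([565.,-245.5,0])
arm.movep(P+[0,0,335],down(56))
arm.servo_line(P+[0,0,228],down(56),feed=150);arm.pause(.3)
for n in("scene","top"):
    c=cams.camera(n);np.save(f"c4{n}.npy",c,allow_pickle=True)
a=np.load("c4scene.npy",allow_pickle=True).item()["pixels"][120:240,130:270]
b=np.load("c4top.npy",allow_pickle=True).item()["pixels"][140:260,240:380]
im=np.hstack([cv2.resize(x,None,fx=2.85,fy=2.85,interpolation=cv2.INTER_CUBIC) for x in(a,b)])
cv2.imwrite("pics/c4.png",im[:,:,::-1])
s=sensors.get_state();print(s["time"],s["eef_pos"],s["width"],s["ft_force"],s["torque"],s["q"].round(0))
E
```

```text
254 137.5 [ 68.2   1.4 -30. ]
254 139 [ 67.6   1.4 -30. ]
253 336 [-37.2   1.  -30. ]
253 337 [-37.9   1.  -30. ]
12.5167 [ 565.07243076 -245.55310207  228.32038951] 21.18364201678189 [-0.4149477   0.17457055 -3.86745038] [0.00418578 0.02208027 0.00089867] [ 36.  30. -26.  91.  14.  62.  62.]
```

View pics/c4.png

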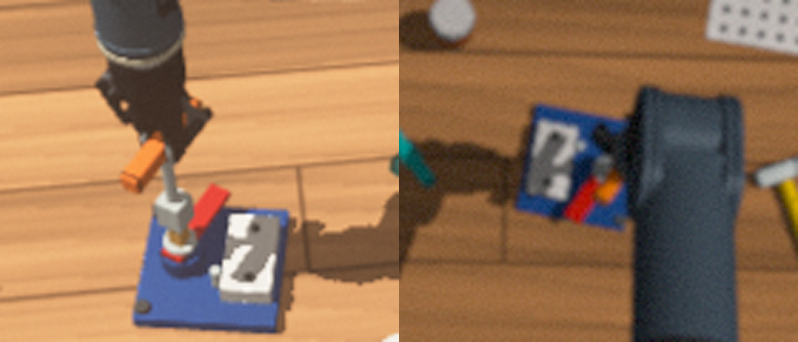

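The left half (scene) shows the socket hanging just above the brass head, in line with it. In the right half (top) the arm hides the head. I'll descend under force guard.

```bash
python3 - <<'E'
from h import *
P=np.array([565.,-245.5,0])
f0=sensors.get_state()["ft_force"]
r=arm.servo_line(P+[0,0,187],down(56),feed=30,max_force=12)
s=sensors.get_state();print(r,s["time"],s["eef_pos"],s["width"],s["ft_force"]-f0,s["torque"])
E
```

```text
True 13.775 [ 565.0178096  -245.60863585  188.35113948] 21.654035564063808 [-0.57594551 -0.60761649  9.47460823] [0.12439998 0.34637058 0.04970831]
```

```bash
python3 - <<'E'
from h import *
P=np.array([565.,-245.5,188.6])
yaw=56
while yaw>-40:
    yaw-=8 if yaw>0 else 2.5
    arm.movep(P,down(yaw))
    s=sensors.get_state();o=s["orientation"];print(yaw,round(np.degrees(np.arctan2(o[1,1],o[0,1])),1),s["ft_force"].round(1),s["torque"].round(2),round(s["width"],1),round(s["time"],1))
    if abs(s["torque"][2])>0.55 or np.linalg.norm(s["ft_force"])>30:break
c=cams.camera("scene");np.save("c5.npy",c,allow_pickle=True)
cv2.imwrite("pics/c5.png",cv2.resize(c["pixels"][120:250,130:290,::-1],None,fx=4,fy=4,interpolation=cv2.INTER_CUBIC))
E
```

```text
48 48.2 [-1.2 -1.6 -3.1] [-0.46  0.22 -0.05] 21.3 14.0
40 40.3 [-0.9 -2.7 -2.6] [-0.88  0.26 -0.03] 21.2 14.3
32 32.4 [-0.6 -2.9 -2.9] [-0.98  0.37 -0.02] 21.0 14.5
24 24.4 [-0.3 -3.4 -3.2] [-1.27  0.38 -0.04] 21.3 14.8
16 16.5 [-0.8 -3.7 -3. ] [-1.27  0.47 -0.06] 21.3 15.0
8 8.5 [-1.2 -4.8 -2.8] [-1.34  0.58 -0.03] 21.2 15.3
0 0.4 [-2.  -3.3 -2.8] [-1.42  0.6   0.02] 21.1 15.5
-2.5 -2.2 [-1.7 -4.8 -3.2] [-1.51  0.59  0.06] 21.3 15.8
-5.0 -4.8 [-2.1 -3.6 -3.6] [-1.6   0.62  0.07] 21.0 16.0
-7.5 -7.3 [-2.  -4.3 -3.5] [-1.56  0.57  0.04] 20.7 16.3
-10.0 -9.8 [-2.1 -5.1 -3.1] [-1.59  0.57  0.07] 21.1 16.5
-12.5 -12.3 [-2.2 -4.3 -2.4] [-1.58  0.66  0.07] 20.8 16.8
-15.0 -14.8 [-3.2 -5.  -2.6] [-1.6   0.63  0.02] 21.3 17.0
-17.5 -17.3 [-2.  -4.  -3.1] [-1.64  0.6   0.  ] 21.2 17.3
-20.0 -19.8 [-2.9 -5.5 -3. ] [-1.68  0.56  0.06] 21.2 17.5
-22.5 -22.3 [-2.3 -5.7 -3.2] [-1.73  0.57  0.42] 20.9 17.8
-25.0 -24.8 [-1.1 -5.  -3.1] [-1.46  0.45  0.73] 20.9 18.0
```

View pics/c5.png

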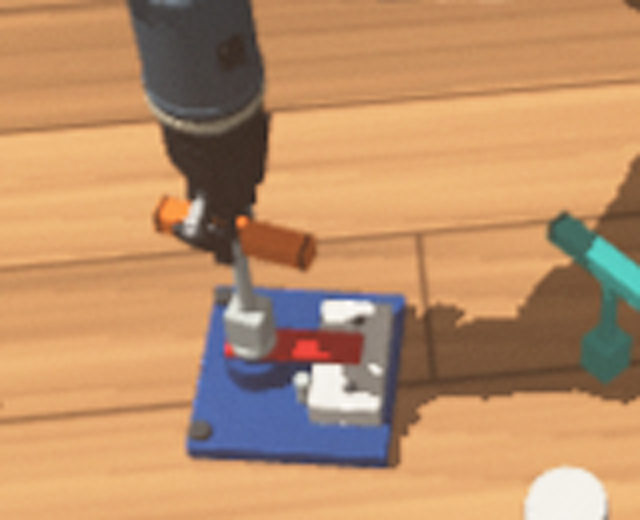

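The strap now lies across the aluminium block at (330,347), the socket sits down over the head, and torque climbs sharply, so it is at the stop. Next I'll ease the torque, press to seat, release and retreat.

```bash
python3 - <<'E'
from h import *
P=np.array([565.,-245.5,188.6])+[-.4,-.8,0]
R=down(-20.5)
def show(t):
    s=sensors.get_state();print(t,round(s["time"],1),s["eef_pos"].round(1),s["ft_force"].round(1),s["torque"].round(2),round(s["width"],1))
arm.movep(P,R);show("eased")
print(arm.servo_line(P-[0,0,3],R,feed=15,max_force=10));show("pressed")
effector.command_gripper(60);show("open")
z=sensors.get_state()["eef_pos"][2]
arm.servo_line(np.array([P[0],P[1],z+10]),R,feed=30);show("up10")
arm.servo_line(np.array([P[0],P[1],330]),R,feed=120);show("up")
arm.movep(np.array([540.,-310,350]),down(0));arm.pause(.3)
ims=[cams.camera(n) for n in("scene","wrist")]
np.save("c6.npy",ims,allow_pickle=True)
a=cv2.resize(ims[0]["pixels"][120:250,130:270],(400,372),interpolation=cv2.INTER_CUBIC);b=cv2.resize(ims[1]["pixels"],(400,300))
cv2.imwrite("pics/c6.png",np.hstack([a,np.vstack([b,np.zeros((72,400,3),np.uint8)])])[:,:,::-1]);show("end")
E
```

```text
eased 18.3 [ 564.8 -245.7  188.6] [-1.3 -1.3 -3. ] [-0.62  0.22  0.09] 21.4
True
pressed 18.5 [ 564.7 -246.3  188.4] [-2.9  0.5  7.4] [0.04 0.59 0.04] 21.3
open 19.0 [ 564.  -246.8  187. ] [ 0.2  0.4 -0.1] [ 0.01 -0.03  0.01] 60.3
up10 19.5 [ 564.7 -246.3  197.3] [-1.2 -0.2 -0.2] [-0.02  0.04 -0.01] 59.7
up 20.7 [ 564.3 -246.2  329.2] [-0.6  0.2 -0.4] [-0.02 -0.05  0.03] 60.2
end 21.6 [ 540.3 -309.4  349.9] [ 0.4 -0.  -0.7] [ 0.04  0.01 -0.  ] 60.1
```

View pics/c6.png

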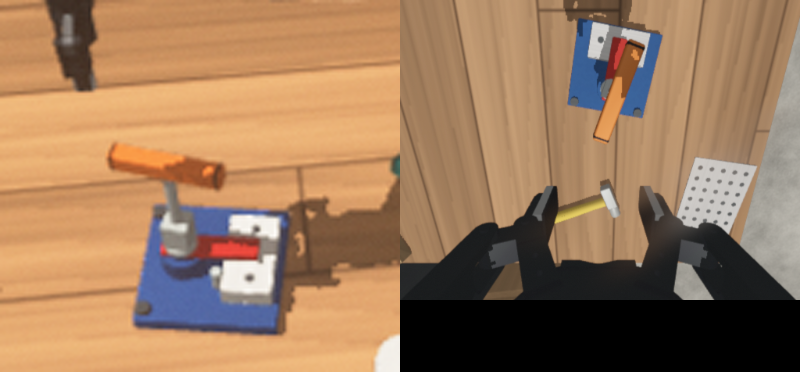

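Scene view: the wrench stands upright on the head at (178,235) in the crop, with the strap over the block. Wrist view: the gripper is clear and the hammer hasn't moved.

```bash
python3 -c "
from plant import ticket
print(ticket.close_job())"
```

```text
the job is handed in; nothing more can be done
None
```

The job is handed in at about 22 s of the 58 s limit: the wrench stands upright on the head, the red strap lies across the aluminium block at its stop (turning torque rose to about 0.7 N m there), and the gripper is clear.

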